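# Set up the ice pan for the cooling coil

### The arm

A 6-joint arm with a two-finger parallel gripper is mounted at the origin on the work surface. World frame = base frame: x ahead of the robot, y to its left, z up, the work surface at z = 0. Lengths are in m, angles in rad, forces in N, time in s.
With the tool pointing down it reaches from about 0.375 to 0.975 m from the base axis. Payload 3.8 kg.
Tool frame: the origin (TCP) lies midway between the tips of the shut fingers; the grasp point (between the pads) lies 19 mm behind it; z points along the fingers, y is the line along which they close (so a half turn about z gives the same grasp; the last joint's range is limited). The gripper opens to 88 mm and grips with 3 to 60 N. Pads are 18 mm wide; open, the fingers measure 123 mm over their backs; the gripper's body (75 mm by 187 mm) begins 45 mm behind the grasp point.
Start: joints at [1.215, 0.264, 1.604, -0, 1.274, -0.037], TCP at [0.212, 0.641, 0.202] pointing down, gripper open.
Joint ranges: [-2.63, 2.63], [-0.94, 2.18], [0.31, 2.57], [-1.31, 4.45], [0, 2.66], [-2.55, 2.55]. Speed limits (rad/s): [2.57, 2.57, 3.14, 3.14, 3.14, 3.14].

### API

Orientations are given as a rotation vector (axis times angle).
In Python, from cell import manip, inverse_kinematics, cams, order gives the robot as it stands. Calls block until the motion is done:
- manip.move_pose(position, orientation): joint-space move of the TCP to a pose.
- manip.move_linear(position, rate=0.15, rot=None): straight line of the TCP; rot=None keeps the orientation; rate is the mean speed in m/s.
- manip.set_joints(angles): joint-space move.
- manip.set_gripper(opening, force=None): finger opening in m; force is the grip in N (None keeps the last); returns when the fingers have stopped.
- manip.dwell(seconds).
- inverse_kinematics(position, orientation): joint angles nearest the present ones, or None.
- manip.state(): the state.
- cams.capture(name): name is "scene" or "top" or "wrist"; returns a dict with "image" (480x640x3 uint8, blue, green, red), "z_map" (480x640 float32, m along the optical axis (not along the pixel's ray), 0 where there is no reading), "intrinsics" (3x3 intrinsics, pixels), "position" and "orientation" of the camera in the world; the wrist camera has in their place "T_tool_cam" (4x4, takes a point from camera to tool coordinates, whose origin is the TCP and whose axes are the flange's). Camera axes: x right, y down, z forward; pixel columns grow to the right and rows downward; lengths in m; the calibration is good to about 2 mm. A picture is of the moment at which its call begins: read the wrist's pose just before it.
A pose or a line that the arm cannot do raises manip.IKError and nothing moves.
- order.close_job(): hands the job in; it is judged then, once.
The state is a dict: "clock": time; "joint_pos": joint angles; "joint_velocities": joint speeds; "tau": joint torques, N m; "tool_pos": TCP position; "tcp_rot": TCP orientation; "contact_force": force on the tool from outside, world axes, zero at the start; "moment": the same for the moment, N m; "gripper_width": finger opening in m; "grasp_force": force on a finger pad.
Only numpy, scipy, OpenCV 4.12 (cv2) and the standard library are available. Lean on these libraries where they do the work, as an engineer would, in place of code of your own. Each camera call takes 0.05 s, during which the arm holds its last target. There are 200 camera calls.

### The job

Set up the ice pan: slide the copper coil up off its post and set it down in the red pan, lying flat, before any ice goes in; then use the scoop to move every ice cube from the grey tub into the pan, and stand the scoop back on its mat with its whole bowl on the mat. Leave the pan pushed up against both rubber stop posts. Keep your fingers off the ice in the tub (a cube that spills on the bench may be picked up by hand), and leave the loose cap and the timer alone.

Things in the scene. Friction and masses are not known exactly. Their poses are not given: they have to be found in the camera images.
- coil: close-wound copper cooling coil, a ring 56 mm across outside, 40 mm inside, 44 mm high, 0.16 kg; it starts upright round the post of the stand. Origin: centre of its underside, z along its axis (up)
- stand: drying stand, fixed: black disc base 100 mm across and 10 mm high with an upright steel post 16 mm thick, whose top is 80 mm above the bench. Origin: centre of the underside
- pan: round red plastic ice pan, 0.4 kg, loose: 188 mm across at the foot, 204 mm at the rim (214 mm over its rolled edge), 68 mm high, wall and floor 6 mm. Origin: centre of the underside, z up
- stops: pan stop, fixed beyond the pan: two upright black rubber posts, 20 mm thick and 45 mm high, at (0, +70) and (0, -70) mm, a low steel bar behind them. Origin on the bench midway between the posts; -x looks towards the pan
- home (a point): where the pan's origin lies when the pan touches both posts: 83 mm in front of the stops, at (-83, 0, 0) mm in their frame
- tub: long grey open ice tub, fixed: outside 282 mm along its x, 70 mm along its y, 48 mm high, wall and floor 6 mm (inside 270 x 58 x 42 mm). Origin: centre of the underside; the ice starts packed towards its +x end, its -x half is empty
- scoop: aluminium ice scoop, 0.14 kg, nose to +x: flat floor 52 x 52 mm, 2 mm sheet, back wall 32 mm high, side walls 30 mm at the back, 20 mm ahead, ending 12 mm short of the nose. Black handle 18 mm wide (y), 14 mm thick, slopes back and up at 55 degrees from (-26, 0, 24) to (-78, 0, 98) mm. Starts standing on the mat. Origin: centre of its underside, z up
- scoop_grip (a point): middle of the scoop's handle, 62 mm up along it, at (-62, 0, 75) mm in the scoop's frame; same axes as the scoop; gripped across y
- scoop_nose (a point): middle of the scoop's front lip, underside, at (26, 0, 0) mm in the scoop's frame
- mat: grey mat fixed on the bench, 180 mm (x) by 160 mm (y), 3 mm thick. Origin: centre of the underside
- ice1: an ice cube of 22 mm with 5 mm chamfers, pale clear, 11 g, wet and slippery; origin at its centre. Nine to twelve, some may be absent; they start on the tub's floor packed towards the tub's +x end
- ice2: an ice cube of 22 mm with 5 mm chamfers, pale clear, 11 g, wet and slippery; origin at its centre. Nine to twelve, some may be absent; they start on the tub's floor packed towards the tub's +x end
- ice3: an ice cube of 22 mm with 5 mm chamfers, pale clear, 11 g, wet and slippery; origin at its centre. Nine to twelve, some may be absent; they start on the tub's floor packed towards the tub's +x end
- ice4: an ice cube of 22 mm with 5 mm chamfers, pale clear, 11 g, wet and slippery; origin at its centre. Nine to twelve, some may be absent; they start on the tub's floor packed towards the tub's +x end
- ice5: an ice cube of 22 mm with 5 mm chamfers, pale clear, 11 g, wet and slippery; origin at its centre. Nine to twelve, some may be absent; they start on the tub's floor packed towards the tub's +x end
- ice6: an ice cube of 22 mm with 5 mm chamfers, pale clear, 11 g, wet and slippery; origin at its centre. Nine to twelve, some may be absent; they start on the tub's floor packed towards the tub's +x end
- ice7: an ice cube of 22 mm with 5 mm chamfers, pale clear, 11 g, wet and slippery; origin at its centre. Nine to twelve, some may be absent; they start on the tub's floor packed towards the tub's +x end
- ice8: an ice cube of 22 mm with 5 mm chamfers, pale clear, 11 g, wet and slippery; origin at its centre. Nine to twelve, some may be absent; they start on the tub's floor packed towards the tub's +x end
- ice9: an ice cube of 22 mm with 5 mm chamfers, pale clear, 11 g, wet and slippery; origin at its centre. Nine to twelve, some may be absent; they start on the tub's floor packed towards the tub's +x end
- ice10: an ice cube of 22 mm with 5 mm chamfers, pale clear, 11 g, wet and slippery; origin at its centre. Nine to twelve, some may be absent; they start on the tub's floor packed towards the tub's +x end
- ice11: an ice cube of 22 mm with 5 mm chamfers, pale clear, 11 g, wet and slippery; origin at its centre. Nine to twelve, some may be absent; they start on the tub's floor packed towards the tub's +x end
- ice12: an ice cube of 22 mm with 5 mm chamfers, pale clear, 11 g, wet and slippery; origin at its centre. Nine to twelve, some may be absent; they start on the tub's floor packed towards the tub's +x end
- cap: bystander: spare screw cap 48 mm across, 25 mm high; origin under its centre
- timer: bystander: bench timer 60 x 70 x 18 mm; origin under its centre

How it is judged:
On the way, in this order (a step that is already met when the one before it is completed fails the run):
1. the coil is off its post and lies flat in the pan, let go (horizontal distance between coil and pan below 0.065 m and z of coil in the frame of pan below 0.016 m and angle between coil's own z axis and vertical below 0.15 rad and contact force between the fingers and coil below 0.1 N and linear speed of coil below 0.03 m/s), for 0.3 s.
2. every ice cube is inside the pan (horizontal distance between each of ice1, ice2, ice3, ice4, ice5, ice6, ice7, ice8, ice9, ice10, ice11, ice12 and pan below 0.096 m and z of each of ice1, ice2, ice3, ice4, ice5, ice6, ice7, ice8, ice9, ice10, ice11, ice12 in the frame of pan below 0.09 m and height (world z) of each of ice1, ice2, ice3, ice4, ice5, ice6, ice7, ice8, ice9, ice10, ice11, ice12 above 0.008 m), for 0.3 s.
At the end, for the whole second after the job is handed in: Coil in the pan, within 65 mm of its centre, tilted under 0.5 rad; every ice cube inside the pan, at rest; pan level on the bench, within 10 mm of touching both posts; scoop upright on the mat, its origin within 66 mm (x) and 56 mm (y) of the mat's centre; all let go (all of step 2 and horizontal distance between coil and pan below 0.065 m and z of coil in the frame of pan below 0.03 m and angle between coil's own z axis and vertical below 0.5 rad and linear speed of each of ice1, ice2, ice3, ice4, ice5, ice6, ice7, ice8, ice9, ice10, ice11, ice12 below 0.05 m/s and angle between each of pan, scoop's own z axis and vertical below 0.1 rad and height (world z) of pan below 0.01 m and horizontal distance between pan and home below 0.01 m and linear speed of pan below 0.02 m/s and x of scoop in the frame of mat between -0.066 and 0.066 m and y of scoop in the frame of mat between -0.056 and 0.056 m and height (world z) of scoop below 0.008 m and linear speed of scoop below 0.03 m/s).
It fails at once if the fingers touch ice that lies in the tub ((contact force between the fingers and ice1 above 0.3 N and x of ice1 in the frame of tub between -0.138 and 0.138 m and y of ice1 in the frame of tub between -0.033 and 0.033 m and z of ice1 in the frame of tub below 0.048 m) or (contact force between the fingers and ice2 above 0.3 N and x of ice2 in the frame of tub between -0.138 and 0.138 m and y of ice2 in the frame of tub between -0.033 and 0.033 m and z of ice2 in the frame of tub below 0.048 m) or (contact force between the fingers and ice3 above 0.3 N and x of ice3 in the frame of tub between -0.138 and 0.138 m and y of ice3 in the frame of tub between -0.033 and 0.033 m and z of ice3 in the frame of tub below 0.048 m) or (contact force between the fingers and ice4 above 0.3 N and x of ice4 in the frame of tub between -0.138 and 0.138 m and y of ice4 in the frame of tub between -0.033 and 0.033 m and z of ice4 in the frame of tub below 0.048 m) or (contact force between the fingers and ice5 above 0.3 N and x of ice5 in the frame of tub between -0.138 and 0.138 m and y of ice5 in the frame of tub between -0.033 and 0.033 m and z of ice5 in the frame of tub below 0.048 m) or (contact force between the fingers and ice6 above 0.3 N and x of ice6 in the frame of tub between -0.138 and 0.138 m and y of ice6 in the frame of tub between -0.033 and 0.033 m and z of ice6 in the frame of tub below 0.048 m) or (contact force between the fingers and ice7 above 0.3 N and x of ice7 in the frame of tub between -0.138 and 0.138 m and y of ice7 in the frame of tub between -0.033 and 0.033 m and z of ice7 in the frame of tub below 0.048 m) or (contact force between the fingers and ice8 above 0.3 N and x of ice8 in the frame of tub between -0.138 and 0.138 m and y of ice8 in the frame of tub between -0.033 and 0.033 m and z of ice8 in the frame of tub below 0.048 m) or (contact force between the fingers and ice9 above 0.3 N and x of ice9 in the frame of tub between -0.138 and 0.138 m and y of ice9 in the frame of tub between -0.033 and 0.033 m and z of ice9 in the frame of tub below 0.048 m) or (contact force between the fingers and ice10 above 0.3 N and x of ice10 in the frame of tub between -0.138 and 0.138 m and y of ice10 in the frame of tub between -0.033 and 0.033 m and z of ice10 in the frame of tub below 0.048 m) or (contact force between the fingers and ice11 above 0.3 N and x of ice11 in the frame of tub between -0.138 and 0.138 m and y of ice11 in the frame of tub between -0.033 and 0.033 m and z of ice11 in the frame of tub below 0.048 m) or (contact force between the fingers and ice12 above 0.3 N and x of ice12 in the frame of tub between -0.138 and 0.138 m and y of ice12 in the frame of tub between -0.033 and 0.033 m and z of ice12 in the frame of tub below 0.048 m)).
It fails at once if ice goes into the pan before the coil (((horizontal distance between ice1 and pan below 0.096 m and z of ice1 in the frame of pan below 0.09 m and height (world z) of ice1 above 0.008 m) or (horizontal distance between ice2 and pan below 0.096 m and z of ice2 in the frame of pan below 0.09 m and height (world z) of ice2 above 0.008 m) or (horizontal distance between ice3 and pan below 0.096 m and z of ice3 in the frame of pan below 0.09 m and height (world z) of ice3 above 0.008 m) or (horizontal distance between ice4 and pan below 0.096 m and z of ice4 in the frame of pan below 0.09 m and height (world z) of ice4 above 0.008 m) or (horizontal distance between ice5 and pan below 0.096 m and z of ice5 in the frame of pan below 0.09 m and height (world z) of ice5 above 0.008 m) or (horizontal distance between ice6 and pan below 0.096 m and z of ice6 in the frame of pan below 0.09 m and height (world z) of ice6 above 0.008 m) or (horizontal distance between ice7 and pan below 0.096 m and z of ice7 in the frame of pan below 0.09 m and height (world z) of ice7 above 0.008 m) or (horizontal distance between ice8 and pan below 0.096 m and z of ice8 in the frame of pan below 0.09 m and height (world z) of ice8 above 0.008 m) or (horizontal distance between ice9 and pan below 0.096 m and z of ice9 in the frame of pan below 0.09 m and height (world z) of ice9 above 0.008 m) or (horizontal distance between ice10 and pan below 0.096 m and z of ice10 in the frame of pan below 0.09 m and height (world z) of ice10 above 0.008 m) or (horizontal distance between ice11 and pan below 0.096 m and z of ice11 in the frame of pan below 0.09 m and height (world z) of ice11 above 0.008 m) or (horizontal distance between ice12 and pan below 0.096 m and z of ice12 in the frame of pan below 0.09 m and height (world z) of ice12 above 0.008 m)) and horizontal distance between coil and pan above 0.1 m).
It fails at once if a bystander (cap or timer) is pushed more than 30 mm (distance of any of cap, timer from where it was at the start of the episode above 0.03 m).
Of ice3, ice4, ice5, ice6, ice7, ice8, ice9, ice10, ice11, ice12 only 7 to 10 are there at a start; the rules pass over those that are not, and their reading is None.
At some moment in a run one of scoop, pan may be knocked a few centimetres aside while the robot is not near it.
It also fails if it takes over 208 s, if anything falls off the work surface, if the arm or the gripper's body presses on something with over 40 N, if the wrist force passes 120 N, or if a joint passes its speed limit or range.

## Working session

There is one attempt and no reset: what is moved stays moved. The work goes in short steps, each a Python script; the robot and the scene stay as the last script left them, time stands still between calls to the robot, and variables do not carry over. Pictures are saved under pics/ and viewed, at most 16 in all, crops included, and the job is handed in when it is done.

```bash
ls; mkdir -p pics; cat > h.py <<'E'
import numpy as np, cv2
from scipy.spatial.transform import Rotation as R
from cell import manip, inverse_kinematics, cams, order
def camT(c):
    if "T_tool_cam" in c: raise ValueError
    T=np.eye(4); o=np.array(c["orientation"],float)
    T[:3,:3]=o if o.shape==(3,3) else R.from_rotvec(o).as_matrix(); T[:3,3]=c["position"]; return T
def cloud(c,T=None):
    if T is None: T=camT(c)
    z=c["z_map"]; K=np.array(c["intrinsics"]); v,u=np.mgrid[:480,:640]
    P=np.stack([(u-K[0,2])/K[0,0]*z,(v-K[1,2])/K[1,1]*z,z],-1)
    W=P@T[:3,:3].T+T[:3,3]; W[z==0]=np.nan; return W
def wrist():
    s=manip.state(); c=cams.capture("wrist")
    T=np.eye(4); T[:3,:3]=R.from_rotvec(s["tcp_rot"]).as_matrix(); T[:3,3]=s["tool_pos"]
    return c,T@np.array(c["T_tool_cam"])
E
python3 - <<'E'
from h import *
for n in("top","scene"):
    c=cams.capture(n); cv2.imwrite(f"pics/{n}0.png",c["image"]); print(n,c["position"],c["orientation"],np.array(c["intrinsics"]).tolist())
    np.save(n+".npy",cloud(c))
s=manip.state(); print(s)
E
```

```text
pics
top [ 0.38629253 -0.02967921  1.01956696] [-2.12986012  2.11442676 -0.1973038 ] [[462.2879620896187, 0.0, 324.96309778993736], [0.0, 462.2879620896187, 237.92838293540328], [0.0, 0.0, 1.0]]
scene [0.88487372 0.56045598 1.01600512] [-0.6807666  -2.78606292  0.87473043] [[561.9300769769567, 0.0, 327.99740097558464], [0.0, 561.9300769769567, 235.40240211752908], [0.0, 0.0, 1.0]]
{'clock': 0.1, 'joint_pos': array([ 1.21512278e+00,  2.64659324e-01,  1.60526075e+00, -1.16273395e-05,
        1.27368773e+00, -3.69037496e-02]), 'joint_velocities': array([ 0.00111178, -0.00144453, -0.00355927, -0.00117949, -0.00351846,
        0.00032007]), 'tau': array([-2.38453604e-04, -5.03617859e+01, -3.58070469e+01,  7.30295805e-02,
        2.34610133e-02, -7.30291799e-05]), 'tool_pos': array([0.21129908, 0.64031061, 0.20031245]), 'tcp_rot': array([-0.4985389 , -3.10139532,  0.00310764]), 'contact_force': array([-0.20786201,  0.03146937,  0.55857726]), 'moment': array([-0.01642123, -0.04304538,  0.0352112 ]), 'grasp_force': 0.0, 'gripper_width': 0.08800509415093553}
```

View pics/top0.png

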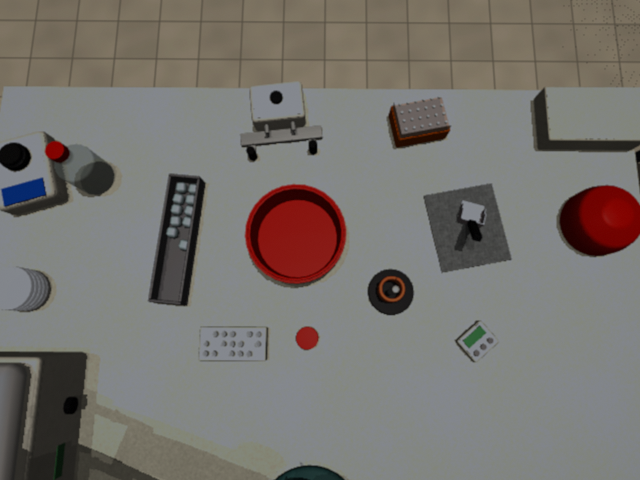

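View pics/scene0.png

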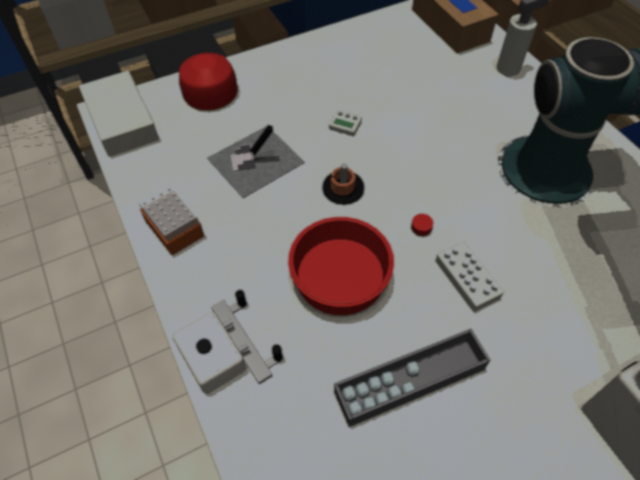

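Top view: the pan is at (296,234), the stop posts at (252,152) and (313,147), and the tub at (178,240) with about 10 cubes towards its far end. The coil on its post is at (391,290), and the scoop on its mat is at (470,220) with the nose pointing away from the robot. The scene view agrees.

```bash
cat > meas.py <<'E'
from h import *
def ray(c,uv,z,T=None):
    T=camT(c) if T is None else T
    K=np.array(c["intrinsics"]); uv=np.atleast_2d(uv).astype(float)
    d=np.c_[(uv-K[[0,1],[2,2]])/K[0,0],np.ones(len(uv))]@T[:3,:3].T
    return T[:3,3]+d*((z-T[2,3])/d[:,2])[:,None]
def big(m,roi):
    r=np.zeros_like(m,np.uint8); x0,y0,x1,y1=roi; r[y0:y1,x0:x1]=m[y0:y1,x0:x1]
    cs,_=cv2.findContours(r,cv2.RETR_EXTERNAL,cv2.CHAIN_APPROX_NONE); return max(cs,key=cv2.contourArea)[:,0,:]
def circ(P):
    A=np.c_[2*P[:,:2],np.ones(len(P))]; s=np.linalg.lstsq(A,(P[:,:2]**2).sum(1),rcond=None)[0]
    return s[:2],np.sqrt(s[2]+s[:2]@s[:2])
def rect(P):
    (cx,cy),(w,h),a=cv2.minAreaRect((P[:,:2]*1000).astype(np.float32)); return np.array([cx,cy])/1000,w,h,a
def pan(c):
    b,g,r=[c["image"][...,i].astype(int) for i in range(3)]
    k=(r>60)&(r>2*g)&(r>2*b)
    k=(k*255).astype(np.uint8); n,l,s,ce=cv2.connectedComponentsWithStats(k)
    return k,[(i,s[i].tolist(),ce[i].round().tolist()) for i in range(1,n) if s[i][4]>150]
E
python3 - <<'E'
from meas import *
c=cams.capture("top"); W=cloud(c); im=c["image"]
print("bench z",np.nanmedian(W[380:450,320:440,2]))
k,l=pan(c)
# pan rim outer contour at z=.068
P=ray(c,big(k,(230,170,365,300)),.066); print("pan",circ(P))
hsv=cv2.cvtColor(im,cv2.COLOR_BGR2HSV)
dark=(im.max(2)<75)
# stops posts top
for roi in((240,144,262,165),(303,136,322,160)):
    m=(im.max(2)<60); q=big(m,roi); x,y,w,h=cv2.boundingRect(q); z=W[y:y+h,x:x+w,2]
    print("post px",x,y,w,h); t=W[y-2:y+h+2,x-2:x+w+2].reshape(-1,3); t=t[t[:,2]>.035]; print(t.mean(0) if len(t) else 0,len(t))
# bar
t=W[120:148,236:328].reshape(-1,3)
# tub
t=W[165:315,140:212].reshape(-1,3); h=t[(t[:,2]>.035)]; print("tub",rect(h),len(h), np.nanpercentile(h[:,2],[5,50,95]))
fl=t[(t[:,2]>-.005)&(t[:,2]<.02)]
# mat
g=(im.max(2)<130)&(hsv[...,1]<60); q=big(g,(415,175,520,280)); print("mat",rect(ray(c,q,.003)))
# scoop
t=W[190:260,445,:]; t=W[190:265,440:500].reshape(-1,3); t=t[t[:,2]>.012]; print("scoop n",len(t),t.mean(0),t[:,2].max())
for a,b in((.01,.035),(.035,.06),(.06,.08),(.08,.12)):
    q=t[(t[:,2]>a)&(t[:,2]<b)]; print(a,b,len(q),q.mean(0) if len(q) else 0)
wh=(im.min(2)>130); q=big(wh,(450,195,492,232)); print("bowl",rect(ray(c,q,.02)),cv2.boundingRect(q))
# coil: copper ring
o=(hsv[...,1]>110)&(hsv[...,0]<18)&(hsv[...,2]>60); q=big(o,(365,268,418,318)); print("coil",circ(ray(c,q,.05)),cv2.boundingRect(q))
t=W[268:318,365:418].reshape(-1,3); q=t[t[:,2]>.04]; print(q.mean(0),np.nanpercentile(q[:,2],[5,50,95]))
d=(im.max(2)<70); q=big(d,(362,265,420,320)); print("base",circ(ray(c,q,.01)),cv2.boundingRect(q))
cv2.imwrite("pics/crop1.png",np.hstack([cv2.resize(im[165:315,135:215],(320,600),interpolation=2),cv2.resize(im[180:280,420:515],(475,500),interpolation=2) if 0 else cv2.copyMakeBorder(cv2.resize(im[180:280,420:515],(475,500),interpolation=2),0,100,0,0,0)]))
E
```

```text
bench z -0.0013131545599558425
pan (array([0.57785566, 0.03554292]), np.float64(0.10506117119906418))
post px 242 145 15 16
[0.7702009  0.14201684 0.04271201] 67
post px 309 137 13 18
[0.78658435 0.00372257 0.04213665] 67
tub (array([0.57182629, 0.29717432]), 71.52491760253906, 281.96099853515625, 84.9874496459961) 1283 [0.03647558 0.04556026 0.04907808]
mat (array([ 0.60684937, -0.34477374]), 183.40643310546875, 164.55838012695312, 10.998233795166016)
scoop n 349 [ 0.60161218 -0.34169497  0.05449125] 0.10369485239651277
0.01 0.035 149 [ 0.62507802 -0.34821472  0.02453187]
0.035 0.06 54 [ 0.6055684  -0.34195814  0.04740897]
0.06 0.08 47 [ 0.58907696 -0.33699772  0.07131216]
0.08 0.12 99 [ 0.57008802 -0.33396889  0.09545899]
bowl (array([ 0.63818701, -0.35206122]), 44.00359344482422, 37.16666793823242, 76.90496063232422) (462, 202, 21, 20)
coil (array([ 0.46395288, -0.16706571]), np.float64(0.026822185124028997)) (379, 276, 26, 26)
[ 0.46371102 -0.16694214  0.05213466] [0.04227979 0.04840056 0.07849869]
base (array([ 0.46026805, -0.16963528]), np.float64(0.04823873717714943)) (368, 269, 45, 46)
```

View pics/crop1.png

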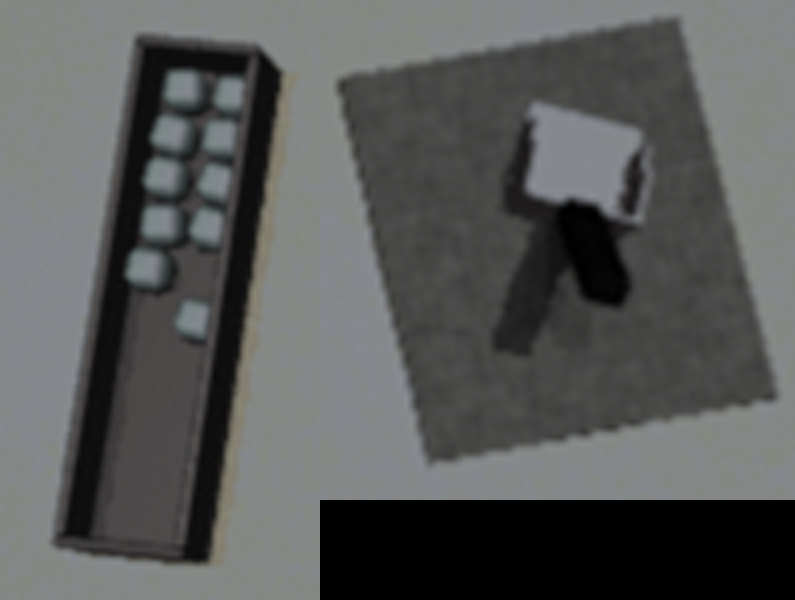

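Ten cubes are visible: two rows of four, plus two stragglers. The scoop lies nose-away at a yaw of about -14°. Next I check the arm's reach for the tilted tool poses, then push the pan home with both fingers.

```bash
cat >> h.py <<'E'
def ori(yaw,lean=0.,flip=False):
    r=R.from_euler('z',yaw)*R.from_euler('y',-lean)*R.from_euler('x',np.pi)
    if flip: r=r*R.from_euler('z',np.pi)
    return r.as_rotvec()
D=np.pi/180
E
python3 - <<'E'
from h import *
q0=manip.state()["joint_pos"]
for nm,(x,y,z) in dict(tubfar=(.62,.293,.08),tubnear=(.51,.30,.08),tubhi=(.55,.30,.2),pan=(.62,.10,.18),mat=(.58,-.335,.08)).items():
  for f in(False,True):
    out=[]
    for l in(-60,-40,-20,0,20,40,60):
        o=ori(-.09,l*D,f); tz=R.from_rotvec(o).apply([0,0,1]); q=inverse_kinematics(np.array([x,y,z])+.019*tz,o)
        out.append(None if q is None else np.round(q,1).tolist())
    print(nm,f,[o is not None for o in out],out[4])
manip.move_linear([.211,.640,.30],rate=.2)
th=np.arctan2(.0631-.0355,.696-.578); d=np.array([np.cos(th),np.sin(th)])
p=np.array([.578,.0355])-d*.135; print(th,p)
manip.move_pose([p[0],p[1],.25],ori(th)); print(manip.state()["joint_pos"])
c=cams.capture("top"); cv2.imwrite("pics/a.png",c["image"])
from meas import *
k,l=pan(c);print(l)
manip.move_linear([p[0],p[1],.02],rate=.15)
print(manip.state()["clock"],manip.state()["contact_force"])
E
```

```text
tubfar False [True, True, True, True, True, False, True] [0.5, 0.2, 1.9, -0.3, 0.7, 2.4]
tubfar True [True, True, True, True, True, True, True] [0.5, 0.2, 1.9, -0.3, 0.7, -0.8]
tubnear False [True, True, True, True, True, False, False] [0.6, 0.1, 2.1, -0.4, 0.7, 2.5]
tubnear True [True, True, True, True, True, True, False] [0.6, 0.1, 2.1, -0.4, 0.7, -0.6]
tubhi False [True, True, True, True, True, False, False] [0.6, 0.0, 2.0, -0.3, 0.9, 2.4]
tubhi True [True, True, True, True, True, True, False] [0.6, 0.0, 2.0, -0.3, 0.9, -0.8]
pan False [True, True, True, True, True, True, True] [0.2, -0.0, 2.0, -0.1, 0.8, 1.9]
pan True [True, True, True, True, True, True, True] [0.2, -0.0, 2.0, -0.1, 0.8, -1.2]
mat False [True, True, True, True, True, True, True] [-0.7, 0.2, 2.0, 0.3, 0.7, 0.8]
mat True [True, True, True, True, True, False, True] [-0.7, 0.2, 2.0, 0.3, 0.7, -2.4]
0.22976766664479242 [0.44654789 0.00475357]
[-4.40653402e-02 -2.08872073e-01  1.99988060e+00  2.38457825e-04
  1.35029009e+00  1.29571561e+00]
[(1, [391, 107, 58, 34, 181], [412.0, 130.0]), (2, [45, 141, 20, 19, 281], [54.0, 150.0]), (3, [255, 185, 83, 27, 481], [297.0, 194.0]), (4, [577, 186, 63, 63, 3205], [609.0, 217.0]), (5, [275, 199, 49, 12, 367], [299.0, 205.0]), (8, [379, 276, 24, 26, 163], [389.0, 287.0]), (15, [296, 327, 22, 23, 387], [307.0, 338.0])]
4.9417 [0.12597326 0.11572601 0.44147437]
```

```bash
cat >> meas.py <<'E'
def findpan(W):
    "circle fit on rim points from a cloud"
    P=W.reshape(-1,3); P=P[(P[:,2]>.058)&(P[:,2]<.075)&(P[:,0]>.42)&(P[:,0]<.84)&(P[:,1]>-.11)&(P[:,1]<.21)]
    c=np.median(P,0)[:2]
    for t in(.06,.03,.015,.01):
        P_=P[abs(np.hypot(*(P[:,:2]-c).T)-.104)<t]; c,r=circ(P_)
    return c,r,len(P_)
E
python3 - <<'E'
from meas import *
s=manip.state(); p=s["tool_pos"].copy(); f0=s["contact_force"].copy()
th=.2298; d=np.array([np.cos(th),np.sin(th),0])
goal=np.array([.696,.0631])-d[:2]*.088
L=(goal-p[:2])@d[:2]; t=0; print(L)
while t<L+.02:
    t+= .02 if t<L-.03 else .004
    manip.move_linear(p+d*t,rate=.08)
    f=(manip.state()["contact_force"]-f0)@d
    if abs(f)>9: break
print("t",t,f,manip.state()["tool_pos"])
manip.move_linear(p+d*(t-.05),rate=.15)
manip.move_linear(np.r_[(p+d*(t-.05))[:2],.28],rate=.25)
manip.move_pose([.46,-.17,.25],ori(0.))
for n in("top","scene"):
    W=cloud(cams.capture(n)); print(n,findpan(W))
c,T=wrist(); cv2.imwrite("pics/w1.png",c["image"]); W=cloud(c,T)
q=W.reshape(-1,3); q=q[np.hypot(q[:,0]-.463,q[:,1]+.168)<.045]
for a,b in((.045,.060),(.07,.09)):
    r=q[(q[:,2]>a)&(q[:,2]<b)]; print(len(r),r.mean(0),rect(r))
print(manip.state()["clock"])
E
```

```text
0.16730540712235215
t 0.16000000000000003 -12.91272581568523 [0.59961768 0.0402709  0.02046239]
top (array([0.69560487, 0.06253649]), np.float64(0.10062454153528362), 1664)
scene (array([0.70082908, 0.0631904 ]), np.float64(0.10053008667814094), 2129)
1022 [ 0.46633326 -0.16808286  0.04999789] (array([ 0.46543677, -0.16785468]), 54.26057052612305, 53.931182861328125, 1.4083434343338013)
207 [ 0.46343165 -0.1711585   0.0794831 ] (array([ 0.46261566, -0.17116663]), 14.138214111328125, 15.316632270812988, 88.93976593017578)
11.7083
```

```bash
python3 - <<'E'
from meas import *
manip.move_linear([.465,-.168,.027],rate=.15)
manip.set_gripper(.03,force=25); s=manip.state(); print(s["gripper_width"],s["grasp_force"],s["contact_force"])
manip.move_linear([.463,-.170,.08],rate=.08)
manip.move_linear([.463,-.170,.15],rate=.15)
s=manip.state(); print(s["gripper_width"],s["grasp_force"],s["contact_force"])
manip.move_linear([.698,.026,.15],rate=.2)
manip.move_linear([.698,.026,.05],rate=.12)
z=.05
f0=manip.state()["contact_force"][2]
while z>.016:
    z-=.002; manip.move_linear([.698,.026,z],rate=.05); f=manip.state()["contact_force"][2]-f0
    if f>3: break
print("z",z,f)
manip.set_gripper(.070); manip.move_linear([.698,.026,.2],rate=.15)
manip.move_pose([.55,-.10,.30],ori(0))
c=cams.capture("top"); cv2.imwrite("pics/t2.png",c["image"]); W=cloud(c); print(findpan(W))
P=W.reshape(-1,3); q=P[(np.hypot(P[:,0]-.698,P[:,1]-.063)<.085)&(P[:,2]>.025)]; print(len(q),q.mean(0),rect(q),np.percentile(q[:,2],[5,50,95]))
print(manip.state()["clock"])
E
```

```text
0.029746763403132984 0.0 [-0.30074324 -0.15446134  0.97263718]
0.030149495632946 0.0 [-0.48849289  0.00885345  0.2821827 ]
z 0.015999999999999973 0.11327146174115438
(array([0.69560546, 0.06288415]), np.float64(0.1003949399242855), 1305)<stdin>:18: RuntimeWarning: Mean of empty slice.
  ret = um.true_divide(
Traceback (most recent call last):
IndexError: index -1 is out of bounds for axis 0 with size 0
```

View pics/t2.png

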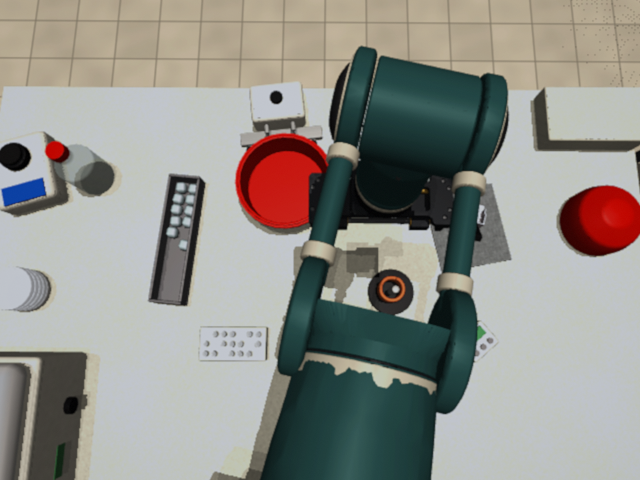

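The gripper missed the coil: it closed to 30 mm with no force, and the coil is still on its post at (391,290). I'll look from the wrist camera.

```bash
python3 - <<'E'
from meas import *
manip.move_pose([.463,-.169,.22],ori(0))
s=manip.state(); print(s["clock"],s["tool_pos"],s["gripper_width"],s["tcp_rot"],s["contact_force"])
c,T=wrist(); cv2.imwrite("pics/w2.png",c["image"]); W=cloud(c,T)
q=W.reshape(-1,3); q=q[np.hypot(q[:,0]-.463,q[:,1]+.168)<.06]
for a,b in((-.01,.005),(.005,.02),(.02,.035),(.035,.047),(.047,.060),(.07,.09)):
    r=q[(q[:,2]>a)&(q[:,2]<b)]; print(a,len(r),r.mean(0),rect(r))
manip.set_gripper(.03);print(manip.state()["gripper_width"]);manip.set_gripper(.088);print(manip.state()["gripper_width"])
E
```

```text
26.2917 [ 0.46409651 -0.16861003  0.2200796 ] 0.06999108380477106 [-3.14092969e+00  2.54371697e-04 -9.61220036e-04] [ 0.41908527  0.01498679 -0.29055799]
-0.01 2529 [ 0.47255678 -0.16010138  0.000613  ] (array([ 0.46293936, -0.16762921]), 119.3718490600586, 119.2010498046875, 2.2381999492645264)
0.005 4421 [ 0.46694511 -0.17214543  0.01061832] (array([ 0.46257904, -0.17125534]), 98.8360824584961, 98.5284194946289, 31.233022689819336)
0.02 235 [ 0.46898624 -0.16715128  0.02773328] (array([ 0.47055798, -0.16982172]), 47.70366668701172, 47.8760986328125, 18.66201400756836)
0.035 336 [ 0.47461309 -0.16583521  0.04301973] (array([ 0.46893942, -0.16695303]), 48.094459533691406, 54.121238708496094, 6.611938953399658)
0.047 1051 [ 0.46458692 -0.1691522   0.05053622] (array([ 0.46533502, -0.16828081]), 53.972660064697266, 54.583648681640625, 45.21063232421875)
0.07 246 [ 0.46355031 -0.17113463  0.07943221] (array([ 0.46277316, -0.1712552 ]), 15.230709075927734, 14.800454139709473, 73.28553771972656)
0.0300423839138301
0.08801859139753264
```

View pics/w2.png

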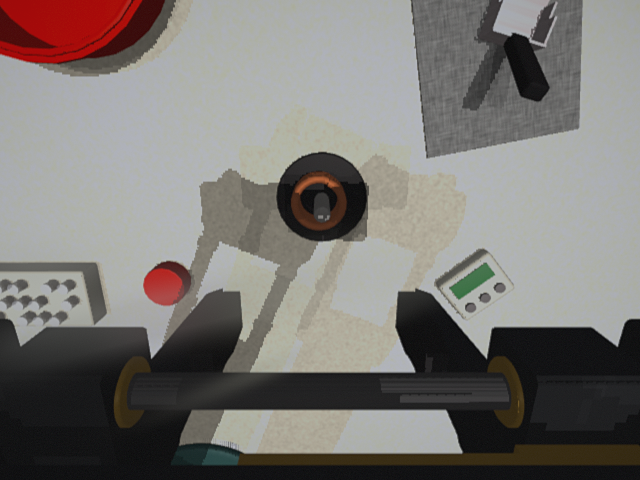

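The aim looks right: the coil is at (318,200), between the fingers. I'll retry and print the state at each step.

```bash
python3 - <<'E'
from meas import *
manip.move_linear([.465,-.168,.027],rate=.15)
s=manip.state(); print(s["clock"],s["tool_pos"],s["gripper_width"],s["contact_force"])
c,T=wrist(); cv2.imwrite("pics/w3.png",c["image"])
for w in(.06,.05,.045):
    manip.set_gripper(w,force=25); s=manip.state(); print(s["clock"],s["gripper_width"],s["grasp_force"],s["contact_force"])
    if s["grasp_force"]>5: break
E
```

```text
29.4667 [ 0.46589529 -0.16837776  0.0279195 ] 0.08839886979338939 [0.13072278 0.02630122 0.12935846]
30.1 0.05971940381445195 0.0 [-0.28549527  0.07902932  0.20037064]
30.4583 0.05015316819085208 0.0 [-0.47246586 -0.02259465  0.32887877]
30.75 0.04503942278358487 0.0 [-0.15017858 -0.71881695  0.18752833]
```

View pics/w3.png

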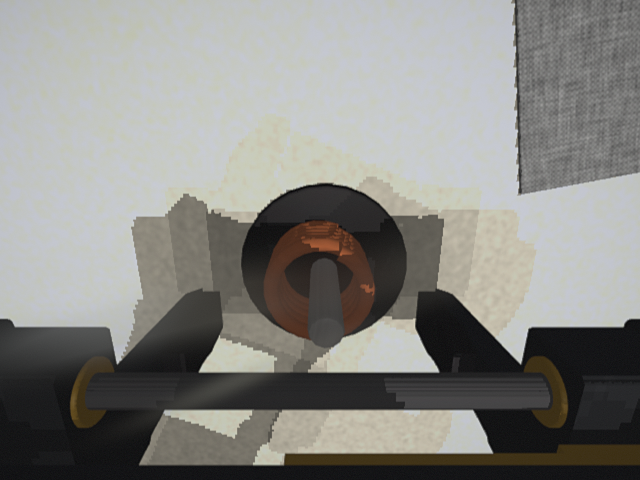

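```bash
python3 - <<'E'
from meas import *
s=manip.state();print(s["tool_pos"],s["gripper_width"],s["grasp_force"])
c,T=wrist(); W=cloud(c,T); print(np.round(np.array(c["T_tool_cam"]),3).tolist())
K=np.array(c["intrinsics"])
def px(p):
    q=np.linalg.inv(T)@np.r_[p,1]; return (K@q[:3])[:2]/q[2]
print("tcp px",px(s["tool_pos"]),"post top",px([.4626,-.1712,.08]),"coil top",px([.465,-.168,.054]))
cv2.imwrite("pics/w4.png",c["image"][150:])
for y in range(285,330,10):
    print(y,[(x,np.round(W[y,x],3).tolist()) for x in(180,205,215,240,260,280,320,380,400,425)])
m=W.reshape(-1,3); m=m[(abs(m[:,0]-.465)<.05)&(m[:,2]>.02)&(m[:,2]<.06)]; print(rect(m))
E
```

```text
[ 0.46500308 -0.16801111  0.02700054] 0.04503942278358487 0.0
[[-0.0, -0.95, -0.313, 0.081], [1.0, -0.0, -0.0, 0.0], [0.0, -0.313, 0.95, -0.184], [0.0, 0.0, 0.0, 1.0]]
tcp px [318.69597744 275.3336805 ] post top [326.41047875 333.00105199] coil top [318.66799071 298.32939236]
285 [(180, [0.446, -0.08, -0.0]), (205, [0.447, -0.096, 0.0]), (215, [0.447, -0.103, 0.002]), (240, [0.447, -0.118, 0.001]), (260, [0.451, -0.132, 0.01]), (280, [0.465, -0.148, 0.039]), (320, [0.469, -0.169, 0.049]), (380, [0.451, -0.205, 0.009]), (400, [0.451, -0.217, 0.01]), (425, [0.447, -0.235, 0.001])]
295 [(180, [0.44, -0.08, 0.001]), (205, [0.44, -0.095, 0.001]), (215, [0.439, -0.102, 0.0]), (240, [0.475, -0.134, 0.07]), (260, [0.474, -0.143, 0.068]), (280, [0.46, -0.148, 0.041]), (320, [0.47, -0.169, 0.06]), (380, [0.474, -0.195, 0.068]), (400, [0.475, -0.203, 0.07]), (425, [0.44, -0.236, 0.001])]
305 [(180, [0.433, -0.079, 0.001]), (205, [0.433, -0.095, 0.001]), (215, [0.431, -0.1, -0.001]), (240, [0.475, -0.136, 0.079]), (260, [0.474, -0.144, 0.077]), (280, [0.458, -0.149, 0.048]), (320, [0.47, -0.169, 0.07]), (380, [0.474, -0.193, 0.077]), (400, [0.475, -0.201, 0.08]), (425, [0.433, -0.236, 0.001])]
315 [(180, [0.425, -0.078, 0.001]), (205, [0.425, -0.094, 0.0]), (215, [0.425, -0.101, 0.001]), (240, [0.474, -0.137, 0.086]), (260, [0.474, -0.145, 0.085]), (280, [0.454, -0.149, 0.05]), (320, [0.47, -0.169, 0.078]), (380, [0.474, -0.192, 0.085]), (400, [0.476, -0.199, 0.089]), (425, [0.425, -0.237, 0.0])]
325 [(180, [0.418, -0.077, 0.0]), (205, [0.417, -0.093, 0.0]), (215, [0.475, -0.13, 0.095]), (240, [0.474, -0.139, 0.092]), (260, [0.47, -0.145, 0.085]), (280, [0.424, -0.144, 0.01]), (320, [0.467, -0.169, 0.081]), (380, [0.472, -0.191, 0.089]), (400, [0.474, -0.198, 0.092]), (425, [0.418, -0.238, 0.001])]
(array([ 0.46736838, -0.1680889 ]), 52.9830322265625, 54.737491607666016, 11.398978233337402)
```

View pics/w4.png

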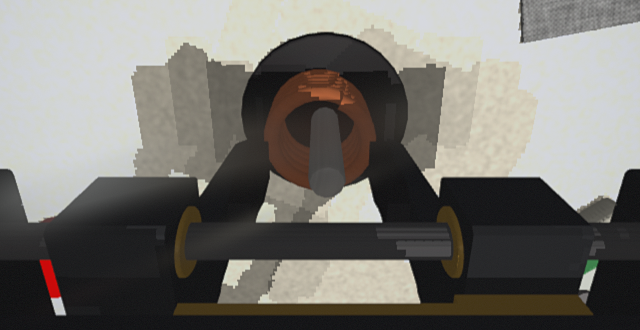

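The depth map shows the real fingertips about 38 mm above the stated TCP (z ≈ 0.065 against 0.027), so they closed above the coil. I'll measure the tip and body heights in the tool frame.

```bash
python3 - <<'E'
from meas import *
manip.set_gripper(.088)
s=manip.state();c,T=wrist(); W=cloud(c,T); z=s["tool_pos"][2]
V=W[...,2]-z
for x in(200,210,220,230,430,440):
    col=V[270:480:1,x]; i=np.argmax(col>.02); print(x,"first row",270+i,np.round(W[270+i:270+i+3,x]-s["tool_pos"],3).tolist())
for (x,y) in((60,330),(60,345),(100,325),(120,360),(130,390),(320,378),(320,400),(320,455),(320,470),(20,450),(500,450)):
    print((x,y),np.round(W[y,x]-s["tool_pos"],3))
h=V[np.isfinite(V)&(V>.01)&(np.hypot(W[...,0]-.465,W[...,1]+.168)>.04)]; print(np.percentile(h,[0,1,5,10,25,50]))
E
```

```text
200 first row 289 [[0.011, 0.052, 0.039], [0.01, 0.052, 0.038], [0.01, 0.052, 0.04]]
210 first row 292 [[0.009, 0.048, 0.038], [0.009, 0.048, 0.039], [0.009, 0.048, 0.039]]
220 first row 300 [[0.005, 0.044, 0.038], [0.004, 0.044, 0.037], [0.003, 0.044, 0.037]]
230 first row 373 [[0.026, 0.02, 0.114], [0.026, 0.02, 0.114], [0.027, 0.02, 0.115]]
430 first row 292 [[0.009, -0.049, 0.039], [0.009, -0.049, 0.04], [0.009, -0.049, 0.04]]
440 first row 290 [[0.01, -0.053, 0.039], [0.011, -0.053, 0.041], [0.01, -0.053, 0.04]]
(60, 330) [0.034 0.061 0.108]
(60, 345) [0.034 0.057 0.114]
(100, 325) [-0.047  0.144 -0.027]
(120, 360) [-0.074  0.135 -0.026]
(130, 390) [0.025 0.041 0.118]
(320, 378) [ 0.027 -0.     0.116]
(320, 400) [ 0.023 -0.     0.119]
(320, 455) [ 0.018 -0.     0.128]
(320, 470) [ 0.022 -0.     0.135]
(20, 450) [0.016 0.062 0.125]
(500, 450) [-0.008 -0.052  0.104]
[0.03621803 0.04270807 0.05761416 0.07059461 0.1066844  0.11820678]
```

```bash
cat >> h.py <<'E'
G=.057   # real grasp point lies 57 mm behind the reported TCP (tips 38 mm behind)
E
python3 - <<'E'
from meas import *
for z in(.012,.0,-.007,-.013):
    manip.move_linear([.4655,-.168,z],rate=.08); f=manip.state()["contact_force"]
    if abs(f[2])>4: print("touch",z,f); break
manip.set_gripper(.03,force=30); s=manip.state(); print(s["gripper_width"],s["grasp_force"],s["contact_force"])
if s["gripper_width"]>.05:
    manip.move_linear([.463,-.170,.03],rate=.08)
    manip.move_linear([.463,-.170,.10],rate=.15)
    s=manip.state(); print(s["gripper_width"],s["grasp_force"],s["contact_force"])
    manip.move_linear([.698,.026,.10],rate=.2)
    manip.move_linear([.698,.026,.0],rate=.12)
    z=.0; f0=manip.state()["contact_force"][2]
    while z>-.022:
        z-=.002; manip.move_linear([.698,.026,z],rate=.05); f=manip.state()["contact_force"][2]-f0
        if f>2.5: break
    print("z",z,f)
    manip.set_gripper(.070); manip.move_linear([.698,.026,.12],rate=.15)
manip.move_pose([.52,-.36,.2],ori(-14*D,20*D,True))
c=cams.capture("scene"); cv2.imwrite("pics/s3.png",c["image"]); W=cloud(c); print(findpan(W))
P=W.reshape(-1,3); q=P[(np.hypot(P[:,0]-.698,P[:,1]-.063)<.08)&(P[:,2]>.035)]; print(len(q),rect(q) if len(q) else 0)
c,T=wrist(); cv2.imwrite("pics/w5.png",c["image"]); np.save("w5T.npy",T); np.save("w5W.npy",cloud(c,T))
print(manip.state()["clock"])
E
```

```text
0.0548869047088707 29.999788967252243 [-0.26196537 -0.10185315  0.844309  ]
0.05499147918019322 29.999819474760443 [-0.78560733  0.14473254 -2.49801056]
z -0.018000000000000002 6.798130379103155
(array([0.70078844, 0.06309934]), np.float64(0.10057624960622726), 2110)
339 (array([0.70204608, 0.02740786]), 55.43235397338867, 54.3431282043457, 19.78458595275879)
44.3
```

View pics/s3.png

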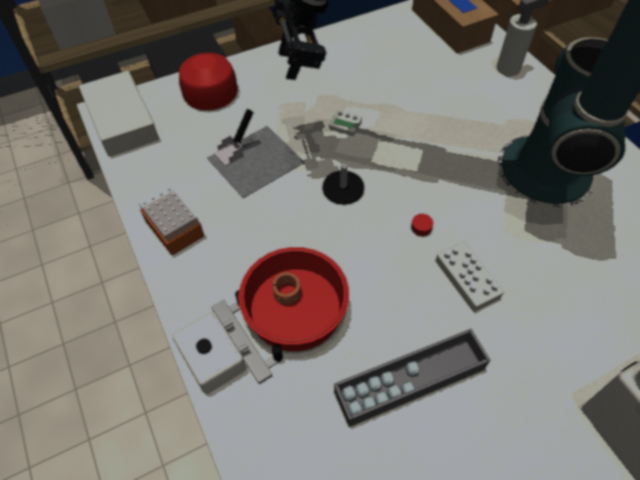

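View pics/w5.png

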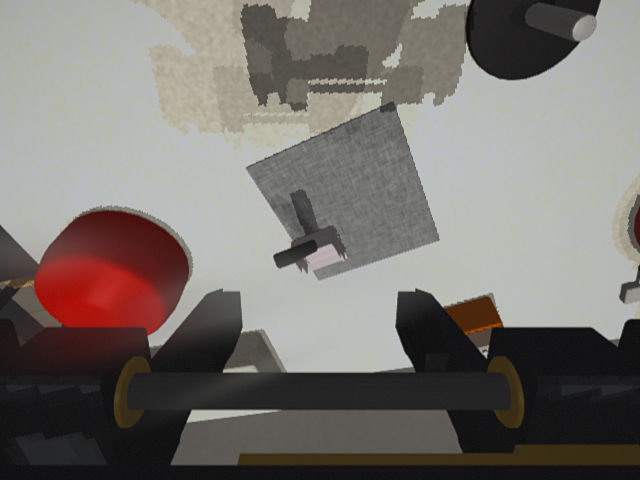

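The coil lies flat in the pan at (287,288) in the scene view. The scoop has been knocked to the mat's edge and turned: bowl at (322,252), handle top at (278,260) in the wrist view. I'll measure it again.

```bash
cat >> meas.py <<'E'
def scoop(W):
    P=W.reshape(-1,3); P=P[(P[:,0]>.45)&(P[:,0]<.78)&(P[:,1]>-.50)&(P[:,1]<-.24)&(P[:,2]>.012)&(P[:,2]<.115)]
    h=P[P[:,2]>.045]; b=P[P[:,2]<.037]
    A=np.c_[h[:,2]-.075,np.ones(len(h))]; s=np.linalg.lstsq(A,h[:,:2],rcond=None)[0]
    return dict(n=(len(h),len(b)),slope=s[0],yaw_slope=np.degrees(np.arctan2(-s[0][1],-s[0][0])),grip75=s[1],bowl=rect(b),zmax=h[:,2].max())
E
python3 - <<'E'
from meas import *
print("w",scoop(np.load("w5W.npy")))
for n in("scene",):
    print(n,scoop(cloud(cams.capture(n))))
manip.move_pose([.50,-.20,.25],ori(0,0,True))
c=cams.capture("top");print(scoop(cloud(c)))
g=cv2.cvtColor(c["image"],cv2.COLOR_BGR2HSV); q=big((c["image"].max(2)<130)&(g[...,1]<60),(415,175,520,280)); print("mat",rect(ray(c,q,.003)))
cv2.imwrite("pics/t4.png",cv2.resize(c["image"][160:290,400:530],(650,600),interpolation=2))
E
```

```text
w {'n': (588, 594), 'slope': array([-0.62433834, -0.30191646]), 'yaw_slope': np.float64(25.807402285001096), 'grip75': array([ 0.60165669, -0.39901507]), 'bowl': (array([ 0.64844653, -0.3962851 ]), 53.8188591003418, 52.83374786376953, 11.93858528137207), 'zmax': np.float64(0.10518262319758531)}
scene {'n': (248, 255), 'slope': array([-0.6851175 , -0.16561888]), 'yaw_slope': np.float64(13.589848660572347), 'grip75': array([ 0.60996166, -0.40079376]), 'bowl': (array([ 0.65626483, -0.39381479]), 62.94536590576172, 58.34978485107422, 8.86909294128418), 'zmax': np.float64(0.10558126610230889)}Traceback (most recent call last):
  File "<stdin>", line 6, in <module>
  File "meas.py", line 31, in scoop
    return dict(n=(len(h),len(b)),slope=s[0],yaw_slope=np.degrees(np.arctan2(-s[0][1],-s[0][0])),grip75=s[1],bowl=rect(b),zmax=h[:,2].max())
                                                                                                                               ~~~~~~~~~~^^
    return umr_maximum(a, axis, None, out, keepdims, initial, where)
ValueError: zero-size array to reduction operation maximum which has no identity
```

```bash
cat >> h.py <<'E'
PHI=25*D
def gp(g,yaw,alpha=0.,flip=True,phi=PHI):
    "TCP position+rot for the scoop grip point at g, nose-up pitch alpha"
    o=ori(yaw,phi+alpha,flip); return np.array(g)-(-G)*0+G*R.from_rotvec(o).apply([0,0,1]), o
def s2g(o,yaw,alpha=0.,off=np.array([-.062,0,.075])):
    "scoop origin -> grip point"
    return np.array(o)+(R.from_euler('z',yaw)*R.from_euler('y',-alpha)).apply(off)
E
python3 - <<'E'
from meas import *
for y in(12,6,0,-5,-14):
    print(y,[(l,f) for l in(0,10,25,35) for f in(True,False) if inverse_kinematics(*gp([.590,-.405,.078],y*D,0,f,l*D)) is not None])
# tub feasibility: scoop origin path at floor, nose-up and dump
for f in(True,False):
  for phi in(10,25,35):
    r=[]
    for o,y,a in(([.50,.303,.006],-5,0),([.68,.287,.006],-5,0),([.66,.289,.03],-5,20),([.64,.289,.10],-5,25),([.60,.29,.12],-5,25),([.64,.10,.13],-5,25),([.68,.10,.12],-5,-20),([.68,.10,.12],-5,-50),([.61,-.35,.01],-10,0)):
        r.append(inverse_kinematics(*gp(s2g(o,y*D,a*D),y*D,a*D,f,phi*D)) is not None)
    print(f,phi,r)
W=cloud(wrist()[0],wrist()[1]); print(scoop(W))
E
```

```text
12 [(0, True), (0, False), (10, False), (25, False), (35, False)]
6 [(0, True), (0, False), (10, True), (10, False), (25, False), (35, False)]
0 [(0, True), (0, False), (10, True), (10, False), (25, False), (35, False)]
-5 [(0, True), (0, False), (10, True), (10, False), (25, False), (35, False)]
-14 [(0, True), (0, False), (10, True), (10, False), (25, True), (25, False), (35, False)]
True 10 [True, True, True, True, True, True, True, True, True]
True 25 [True, True, False, False, False, False, True, True, True]
True 35 [True, True, True, False, False, True, True, True, False]
False 10 [True, True, False, False, False, True, True, True, True]
False 25 [False, False, False, False, False, False, True, True, True]
False 35 [False, False, True, False, False, True, True, True, True]
{'n': (810, 632), 'slope': array([-0.68344862, -0.23554975]), 'yaw_slope': np.float64(19.016450642465788), 'grip75': array([ 0.60406844, -0.39991696]), 'bowl': (array([ 0.64763538, -0.39862637]), 42.16329574584961, 62.07219314575195, 28.13005828857422), 'zmax': np.float64(0.10488141865807038)}
```

```bash
sed -i 's/^PHI=.*/PHI=10*D/' h.py; python3 - <<'E'
from meas import *
y=6*D; g=np.array([.593,-.404,.078])
p,o=gp(g+[0,0,.12],y); manip.set_gripper(.088); manip.move_pose(p,o)
p,o=gp(g,y); manip.move_linear(p,rate=.12); print(manip.state()["contact_force"])
manip.set_gripper(.0,force=60); s=manip.state(); print(s["gripper_width"],s["grasp_force"],s["contact_force"],s["moment"])
p,o=gp(g+[0,0,.15],y); manip.move_linear(p,rate=.12)
s=manip.state(); print(s["gripper_width"],s["grasp_force"],s["contact_force"],s["moment"])
# move to clear viewing place over the bench, yaw -5
y=-5*D; p,o=gp([.50,.20,.28],y); manip.move_pose(p,o)
for n in("scene","top"):
    c=cams.capture(n); cv2.imwrite(f"pics/{n}5.png",c["image"]); np.save(f"{n}5.npy",cloud(c))
s=manip.state(); print(s["clock"],s["tool_pos"],s["gripper_width"])
E
```

```text
[1.02605883 0.16618202 0.61336422]
0.017405548505596377 59.58789367807185 [0.21552257 1.54988446 0.94003175] [0.40517402 0.04044599 0.08975081]
0.016939778801256054 59.72571530888672 [ 0.17306757 -0.09283206 -2.1692867 ] [-0.01053277  0.24530576  0.03664085]
52.5583 [0.51027011 0.19853161 0.22377985] 0.017208921545424402
```

View pics/scene5.png

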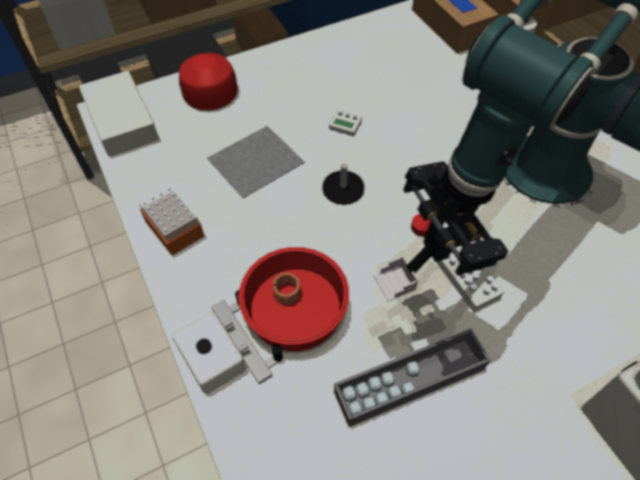

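The scoop is in hand, bowl at (397,278). I'll measure the bowl's pose in the hand from the two clouds.

```bash
python3 - <<'E'
from meas import *
e=s2g([0,0,0],-5*D)*-1+[.50,.20,.28]; print("expected origin",e)
for n in("scene","top"):
    P=np.load(n+"5.npy").reshape(-1,3); P=P[(abs(P[:,0]-e[0])<.05)&(abs(P[:,1]-e[1])<.05)&(P[:,2]>.185)&(P[:,2]<.245)]
    L=(P-e)@R.from_euler('z',-5*D).as_matrix()
    print(n,len(L),rect(L),np.percentile(L[:,2],[2,25,50,75,98]))
    f=L[(abs(L[:,0])<.03)&(abs(L[:,1])<.018)&(L[:,2]<.012)]
    if len(f)>20:
        A=np.c_[f[:,:2],np.ones(len(f))]; s=np.linalg.lstsq(A,f[:,2],rcond=None)[0]; print("floor slope x,y,z0",s,len(f),"x range",np.percentile(f[:,0],[1,99]))
    print("y range",np.percentile(L[:,1],[1,99]), "x", np.percentile(L[:,0],[1,99]))
E
```

```text
expected origin [0.56176407 0.19459634 0.205     ]
scene 1283 (array([0.00299751, 0.00141869]), 65.82444763183594, 54.423336029052734, 3.3845274448394775) [-0.0001872   0.00210176  0.00395006  0.01815088  0.03640653]
floor slope x,y,z0 [-0.03468728 -0.00573996  0.00288926] 513 x range [-0.01529761  0.02963877]
y range [-0.02434987  0.02802396] x [-0.0225048   0.03513081]
top 873 (array([0.00532198, 0.00214644]), 53.86903381347656, 53.446258544921875, 2.8428893089294434) [-0.00190683  0.00026909  0.00181687  0.0125024   0.03259517]
floor slope x,y,z0 [-0.0197303  -0.03416367  0.00114216] 413 x range [-0.01914979  0.02955919]
y range [-0.02481224  0.02797704] x [-0.02043513  0.03176865]
```

```bash
cat >> h.py <<'E'
def sp(o,yaw,alpha=0.):
    g=s2g(o,yaw,alpha,np.array([-.066,0,.075])); return gp(g,yaw-2*D,alpha+1.5*D)
def go(o,yaw,alpha=0.,rate=.12):
    p,r=sp(o,yaw,alpha); manip.move_linear(p,rate=rate,rot=r)
E
python3 - <<'E'
from meas import *
Ws=[cloud(cams.capture("scene")),cloud(cams.capture("top"))]
cs=[]
for W in Ws:
    P=W.reshape(-1,3); P=P[(P[:,0]>.40)&(P[:,0]<.74)&(P[:,1]>.235)&(P[:,1]<.36)&(P[:,2]>.041)&(P[:,2]<.055)]
    r=rect(P); print(r,len(P)); cs.append(r[0])
T=np.mean(cs,0); yaw=-5*D
print(T)
ux=np.array([np.cos(yaw),np.sin(yaw),0]); uy=np.array([-np.sin(yaw),np.cos(yaw),0])
O=lambda x,y,z: np.r_[T,0]+ux*x+uy*y+np.array([0,0,z])
go(O(-.075,0,.13),yaw,rate=.15); go(O(-.075,0,.055),yaw)
f0=manip.state()["contact_force"]; print("f0",f0)
z=.055
while z>.0:
    z-=.003 if z>.014 else .0015
    go(O(-.075,0,z),yaw,rate=.06); f=manip.state()["contact_force"]-f0
    if np.linalg.norm(f)>4: break
print("floor z",z,f,f@uy)
go(O(-.075,0,z+.002),yaw); f0=manip.state()["contact_force"]
for s in(1,-1):
    y=0
    while y<.012:
        y+=.0015; go(O(-.075,s*y,z+.002),yaw,rate=.05); f=(manip.state()["contact_force"]-f0)@uy
        if abs(f)>3: break
    print("wall",s*y,f); go(O(-.075,0,z+.002),yaw,rate=.05)
print(manip.state()["clock"])
E
```

```text
(array([0.57517175, 0.29611798]), 72.12125396728516, 283.45904541015625, 85.09587860107422) 1507
(array([0.57210962, 0.29761301]), 72.01663970947266, 282.4309997558594, 84.99037170410156) 586
[0.57364069 0.29686549]
f0 [-0.41340163  0.6808736  -1.21102049]
floor z 0.00399999999999999 [-3.63943525 -2.09718907  6.96406157] -2.406406318698933
wall 0.0045000000000000005 -5.518439003405995
wall -0.0045000000000000005 4.990661702432588
61.8167
```

```bash
cat > sc.py <<'E'
from meas import *
T=np.array([.57364,.29687]); yaw=-5*D
ux=np.array([np.cos(yaw),np.sin(yaw),0]); uy=np.array([-np.sin(yaw),np.cos(yaw),0])
O=lambda x,y,z: np.r_[T,0]+ux*x+uy*y+np.array([0,0,z])
def push(x0,z=.0045,fmax=12,xmax=.108,y=0.):
    f0=manip.state()["contact_force"]; x=x0
    while x<xmax:
        x=min(x+(.01 if x<.03 else .006),xmax); go(O(x,y,z),yaw,rate=.09); f=-(manip.state()["contact_force"]-f0)@ux
        if f>fmax: break
    return x,f
def lift(x,y=0.,a=22*D):
    # tilt about the rear bottom edge (-.026)
    for k in(.5,1):
        al=a*k; o=O(x-.026-.004*k,y,.006+.003*k)+ux*.026*np.cos(al)+np.array([0,0,.026*np.sin(al)]); go(o,yaw,al,rate=.08)
    o=O(x-.034,y,.10)+ux*.026*np.cos(a)+np.array([0,0,.011]); go(o,yaw,a,rate=.12); return o
E
python3 - <<'E'
from sc import *
go(O(-.075,0,.0045),yaw,rate=.05)
x,f=push(-.075); print("push",x,f,manip.state()["contact_force"],manip.state()["clock"])
o=lift(x); print(o,manip.state()["clock"],manip.state()["contact_force"])
for n in("scene","top"):
    c=cams.capture(n); cv2.imwrite(f"pics/{n}6.png",c["image"])
a=cv2.imread("pics/scene6.png")[260:470,300:560]; cv2.imwrite("pics/c6.png",cv2.resize(a,(743,600),interpolation=2))
E
```

```text
push 0.053000000000000005 29.708183998342694 [-33.54782478   3.08286531  34.88243829] 65.6583
[0.61658275 0.293113   0.111     ] 67.6833 [-0.01870064  0.88753516 -2.1775722 ]
```

View pics/c6.png

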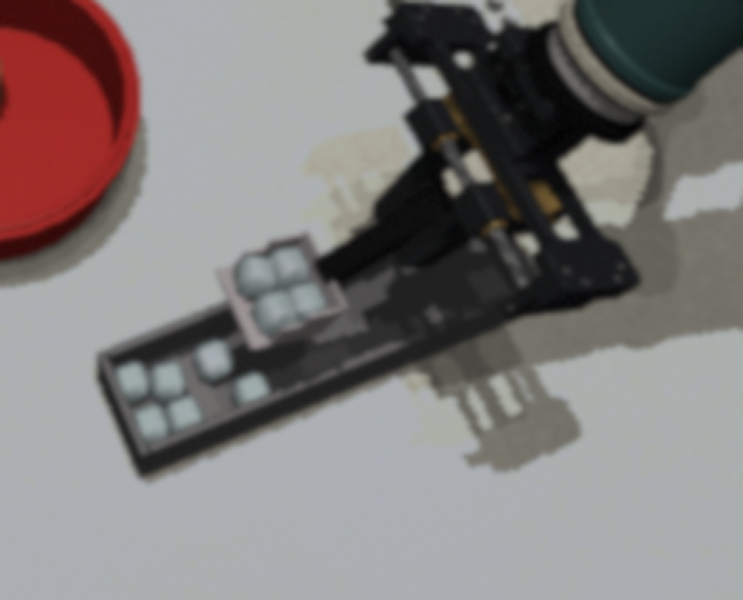

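The scoop holds four cubes (crop around (280,285)) and six remain in the tub. Now I carry them over and dump.

```bash
cat >> sc.py <<'E'
def nose(n,al):  # scoop origin for nose position n
    return np.array(n)-(R.from_euler('z',yaw)*R.from_euler('y',-al)).apply([.026,0,0])
def dump(n=(.69,.102),a=22*D):
    n=np.array(n)
    go(nose([*n,.16],a),yaw,a,rate=.16)
    go(nose([*n,.075],5*D),yaw,5*D,rate=.12)
    for al in(-20,-45,-58): go(nose([*n,.065],al*D),yaw,al*D,rate=.10)
    manip.dwell(.5)
    go(nose([*n,.15],-30*D),yaw,-30*D,rate=.15)
def icecount():
    pass
E
python3 - <<'E'
from sc import *
s0=manip.state()["clock"]
p=O(.04,0,.16); go(p,yaw,22*D,rate=.15)
dump(); print(manip.state()["clock"]-s0,manip.state()["clock"],manip.state()["contact_force"])
go(O(-.02,-.04,.20),yaw,0,rate=.2)
for n in("scene","top"):
    c=cams.capture(n); cv2.imwrite(f"pics/{n}7.png",c["image"]); W=cloud(c); np.save(n+"7.npy",W); print(findpan(W))
    e=O(-.02,-.04,.20)
    P=W.reshape(-1,3); P=P[(abs(P[:,0]-e[0])<.05)&(abs(P[:,1]-e[1])<.05)&(P[:,2]>.18)&(P[:,2]<.24)]
    L=(P-e)@R.from_euler('z',yaw).as_matrix(); f=L[(abs(L[:,0])<.03)&(abs(L[:,1])<.018)&(L[:,2]<.012)]
    print(n,rect(L)); 
    if len(f)>20: print(np.linalg.lstsq(np.c_[f[:,:2],np.ones(len(f))],f[:,2],rcond=None)[0])
a=cv2.imread("pics/scene7.png")[230:470,220:520]; cv2.imwrite("pics/c7.png",cv2.resize(a,(750,600),interpolation=2))
E
```

```text
5.2083999999999975 72.9917 [ 0.49407922  0.36568069 -1.75023856]
(array([0.70077572, 0.06313788]), np.float64(0.10058577953535022), 2120)
scene (array([-0.0037033 , -0.00173407]), 54.067203521728516, 68.9154281616211, 88.84194946289062)
[-0.04700909  0.00582382  0.00177784]
(array([0.69557368, 0.06256376]), np.float64(0.10060230347952337), 1666)
top (array([-0.00604929, -0.00129789]), 53.939754486083984, 67.02684020996094, 87.6226806640625)
[-0.02728069 -0.00910048  0.00047348]
```

View pics/c7.png

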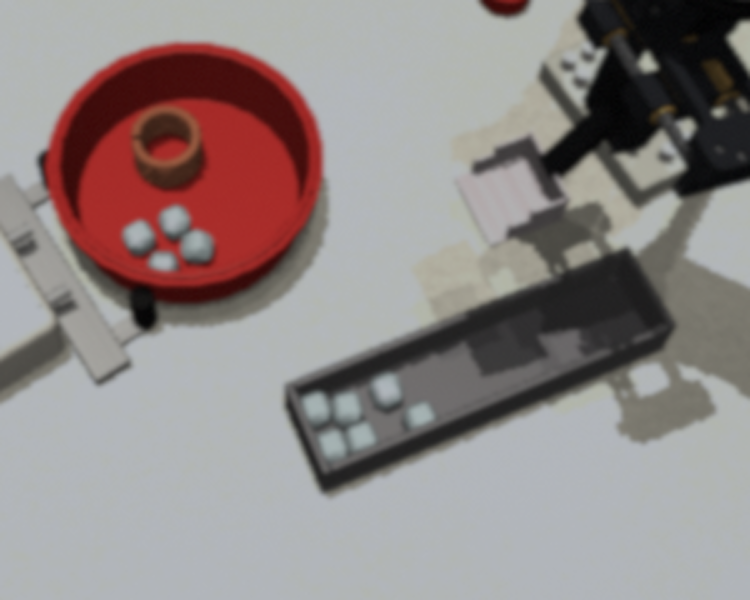

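All four cubes are in the pan beside the coil, and six are left in the tub. I repeat the scoop twice, then look.

```bash
cat >> sc.py <<'E'
def cycle(x0,y=.0015,fmax=12,n=(.69,.102),z=.0045):
    go(O(x0,y,.15),yaw,0,rate=.2); go(O(x0,y,.012),yaw,0,rate=.12); go(O(x0,y,z),yaw,0,rate=.05)
    x,f=push(x0,y=y,fmax=fmax,z=z); print("push",x,f)
    lift(x,y); go(O(x-.03,0,.16),yaw,22*D,rate=.15)
    dump(n)
    go(O(-.02,-.04,.20),yaw,0,rate=.2); print("clock",manip.state()["clock"])
def shot(k):
    c=cams.capture("scene"); print(findpan(cloud(c))); cv2.imwrite(f"pics/c{k}.png",cv2.resize(c["image"][230:470,220:520],(750,600),interpolation=2))
E
python3 - <<'E'
from sc import *
cycle(-.03); shot(8)
E
```

```text
push 0.09600000000000003 26.245803362417796
clock 89.025
(array([0.70083079, 0.06304772]), np.float64(0.10059122949459252), 2114)
```

View pics/c8.png

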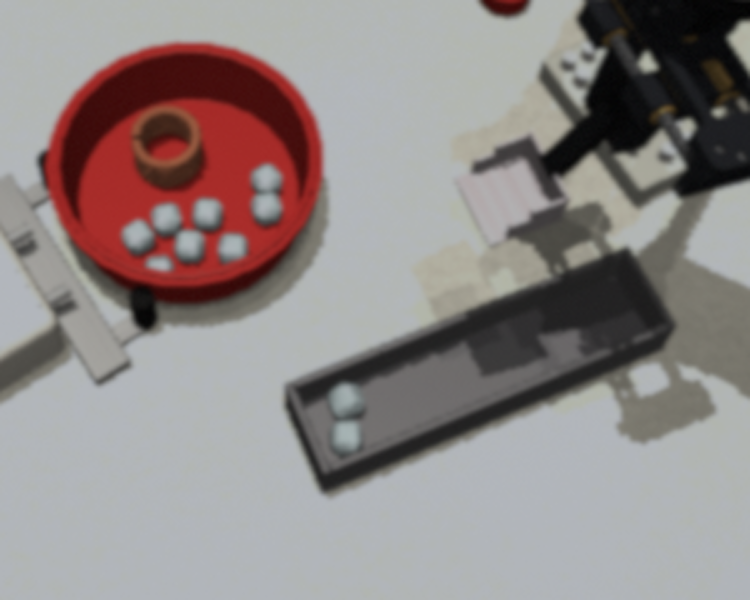

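Eight cubes are in the pan and two are left. One more scoop, pushing right up to the end wall.

```bash
sed -i 's/xmax=.108/xmax=.116/' sc.py; python3 - <<'E'
from sc import *
cycle(.0); shot(9)
c=cams.capture("top"); cv2.imwrite("pics/t9.png",c["image"])
E
```

```text
push 0.11400000000000003 32.242207742770326
clock 103.7917
(array([0.70080927, 0.06311079]), np.float64(0.10055817710068056), 2119)
```

View pics/c9.png

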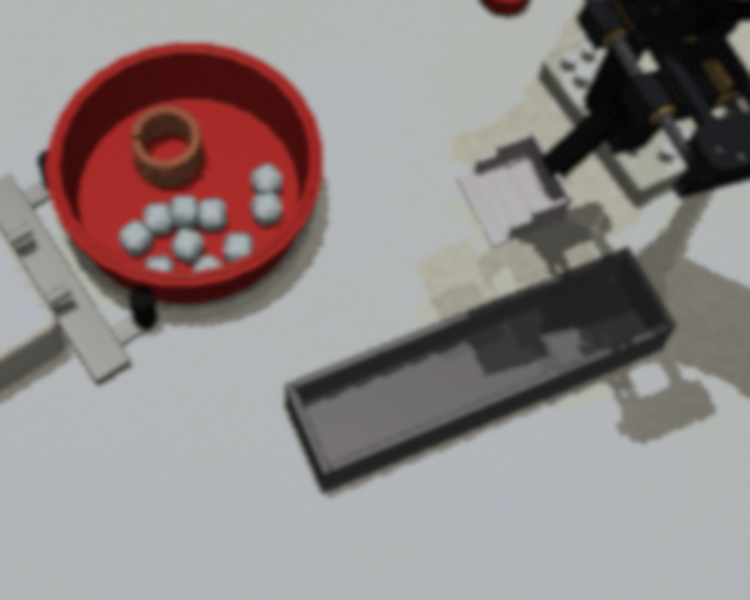

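All ten cubes are in the pan and the tub is empty. Now the scoop goes back on the mat.

```bash
python3 - <<'E'
from sc import *
M=np.array([.607,-.345]); y=-12*D; a=2*D
p,r=sp([*M,.22],y,a); go(O(-.02,-.04,.26),yaw,0); manip.move_pose(p,r)
go([*M,.03],y,a,rate=.15); f0=manip.state()["contact_force"]; z=.03
while z>-.006:
    z-=.0015; go([*M,z],y,a,rate=.05); f=manip.state()["contact_force"]-f0
    if f[2]>3: break
print("z",z,f)
manip.set_gripper(.05); 
q=manip.state()["tool_pos"]; t=R.from_rotvec(manip.state()["tcp_rot"]).apply([0,0,1])
manip.move_linear(q-t*.12,rate=.12)
c,T=wrist(); print(scoop(cloud(c,T)))
manip.move_pose([.45,.0,.30],ori(0,0,True))
c=cams.capture("scene"); W=cloud(c); print(scoop(W),findpan(W)); cv2.imwrite("pics/end.png",c["image"])
W=cloud(cams.capture("top")); print(findpan(W)); print(manip.state()["clock"])
E
```

```text
z 0.00299999999999999 [-4.77954225  2.63136065 10.42336337]
{'n': (567, 735), 'slope': array([ 1.10179491, -0.31008129]), 'yaw_slope': np.float64(164.28165348057718), 'grip75': array([ 0.50229612, -0.32099924]), 'bowl': (array([ 0.59982489, -0.34566843]), 51.93513107299805, 41.29718780517578, 76.49516296386719), 'zmax': np.float64(0.10500578749830097)}
{'n': (231, 216), 'slope': array([-0.69674208,  0.14747764]), 'yaw_slope': np.float64(-11.95125245461565), 'grip75': array([ 0.55526477, -0.32975615]), 'bowl': (array([ 0.5956405 , -0.34267383]), 59.57265853881836, 54.168399810791016, 77.02420806884766), 'zmax': np.float64(0.10496388505759868)} (array([0.70078144, 0.06311798]), np.float64(0.1005254183803253), 2124)
(array([0.69678915, 0.0624206 ]), np.float64(0.0998586236621181), 912)
115.9333
```

View pics/end.png

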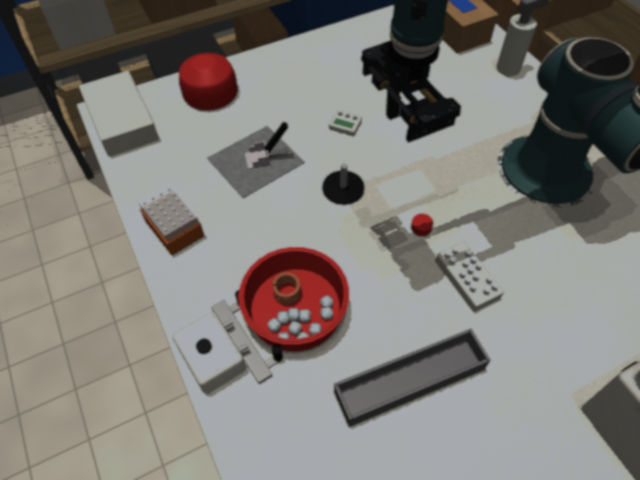

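The scoop stands near the mat's centre (258,155), the pan with the coil and ten cubes rests against both posts, and the cap and timer are where they started.

```bash
python3 -c "
from h import *
print(order.close_job())"
```

```text
the job is handed in; nothing more can be done
None
```

I finished the job and handed it in at about 116 s of the 208 s limit: the last pictures show the coil flat in the pan with all ten ice cubes, the pan against both stop posts, and the scoop standing on its mat; the hand-in returned no verdict.

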